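Roll a shaft blank into the V-rest

ROBOT

A 6-joint arm with a two-finger parallel gripper is mounted at the origin on a cart in front of the work surface, level with it; the furniture and walls round the work are solid. World frame = base frame: x ahead of the robot, y to its left, z up, the work surface at z = 0. Lengths are in mm, angles in rad, forces in N, time in s.
With the tool pointing down it reaches from about 250 to 775 mm from the base axis. Payload 8.9 kg.
Tool frame: the origin (TCP) lies midway between the tips of the shut fingers; the grasp point (between the pads) lies 19 mm behind it; z points along the fingers, y is the line along which they close (so a half turn about z gives the same grasp; the last joint's range is limited). The gripper opens to 85 mm and grips with 20 to 120 N. Pads are 22 mm wide; open, the fingers measure 114 mm over their backs; the gripper's body (76 mm by 85 mm) begins 54 mm behind the grasp point. The pads swing forward as they close: fully open they stand 13 mm farther back than shut.
Start: joints at [-1.403, 0.291, -0.153, 1.127, 0, 1.431], TCP at [158.557, -500.483, 231.305] pointing down, gripper open.
Joint ranges: [-2.52, 2.52], [-0.91, 1.74], [-1.3, 1.37], [-1.96, 2.02], [-1.52, 1.47], [-3.14, 3.14]. Speed limits (rad/s): [2.22, 2.22, 2.79, 3.14, 3.14, 3.14].

INTERFACE

Orientations are given as [roll, pitch, yaw] about the fixed x, y, z axes, in that order (R = Rz(yaw) Ry(pitch) Rx(roll)).
In Python, from plant import monitor, camera, get_calibration, job gives the robot as it stands. The module is installed in compiled form; this text tells all that it offers.
- The arm moves only by the tool arm_command, never from a script. Its argument "plan" is a list of rows, each a list of 2 entries, a list of its own where there are three numbers: the shift along the tool's x, y, z in cm, then the turn, a rotation vector about the tool's x, y, z in rad. A call has 1 to 20 rows; each row shifts and turns the commanded pose from where the row before left it, along the tool's axes as they then stand; what a row does not reach is not made up. A row lasts 1/10 s, in which the tool goes at most 50 mm and 8.59 degrees, less where a joint would pass 70% of its speed; a pose out of reach is approached as far as the arm can. A call is refused whole if a number of a shift passes 5 or a number of a turn 0.15, either way. A call with a gripper value outside its range is refused whole. "grip" is the closure, from 0 (fully open) to 1 (shut), set as the call begins (left out, the last holds). The fingers move at their own pace and stop on an object; "force" is the grip in N (left out, the last holds). Time passes only in rows, so rows that do not move let the fingers close. It gives the time, the measured TCP pose, the force, the opening and the grip force at its end, in the units of the state.
- monitor.sense(): the state, without advancing time (a new reading comes with each control period).
- camera(name): name is "scene" or "top"; returns (picture, depth): 400x640x3 uint8, red, green, blue; 400x640 float32, mm along the optical axis (not along the pixel's ray), 0 where there is no reading.
- get_calibration(name): a dict with "K" (3x3 intrinsics, pixels), "rvec" (rotation vector, rad) and "tvec" (3), from world to camera coordinates, as OpenCV has them. Camera axes: x right, y down, z forward; pixel columns grow to the right and rows downward; lengths in mm; the calibration is good to about 2 mm. A picture is of the moment at which its call begins. get_calibration takes no time and is no camera call.
- job.hand_in(): hands the job in; it is judged then, once.
The state is a dict: "time_s": time; "q": joint angles; "joint_vel": joint speeds; "joint_torque": joint torques, N m; "position": TCP position; "orientation": TCP orientation; "force": force on the tool from outside, world axes, zero at the start; "wrist_torque": the same for the moment, N m; "finger_gap": finger opening in mm; "finger_force": force on a finger pad.
Only numpy, scipy, OpenCV 4.12 (cv2) and the standard library are available. Lean on these libraries where they do the work, as an engineer would, in place of code of your own. Each camera call takes 0.05 s, during which the arm holds its last target. There are 200 camera calls.

TASK

Roll the bare metal shaft blank along the bench by pushing its side, up the ramp of the steel V-rest and over the crest so that it settles in the V, and push it along the V by its end until its far end touches the rest's end plate. Only push it: do not pick it up. Leave the torch, the tin, the oil bottle and the spanner where they are, and finish with the blank lying still in the V.

Things in the scene. Friction and masses are not known exactly. Their poses are not given: they have to be found in the camera images.
- shaft: Loose solid bar of smooth, lightly oiled bare aluminium, 40 mm diameter, 140 mm long, about 0.5 kg, small centre hole in each flat end. It lies on the bench before the ramp, roughly parallel to the V (up to 9 degrees askew). Origin: its middle, on the axis (20 mm above the bench at the start). y axis: along the bar; x and z turn as it rolls. Rolls easily.
- v_rest: Steel V-rest fixed to the bench, 200 mm long. Origin: on the bench under the bottom line of the V, mid-length. x: the way the bar rolls in; y: along the V. V: flanks at 30 degrees, bottom 2 mm above the bench at x = 0; an upright fence, 28 mm high, stands behind it from x = 24 to 36 mm. All runs from y = -100 to +100 mm; the +y end is open.
- v_crest (a point): Top of the rest's ramp, mid-length: a 3.5 mm wide level crest, 9.5 mm above the bench, at x = -14.5 mm of the rest. The ramp rises straight to it from bench level at x = -70 mm (where the bar comes from); behind it the front flank falls into the V.
- v_plate (a point): Point on the inner face of the upright end plate that closes the V at its y = -100 mm end, 25 mm above the bench. The plate is 46 mm high, 10 mm thick, and spans x = -18 to +36 mm of the rest: it does not close off the ramp.
- v_home (a point): Where the middle of the bar is when it is fully home: seated in the V (axis at x = 0, 25 mm above the bench) with its end against the plate (y = -30 mm of the rest). At the start the bar's middle is 110 to 140 mm before the V and 18 to 45 mm further to +y than this, so that rolled straight in it clears the plate.
- torch: Black inspection torch, 28 mm thick, 122 mm long, lying on the bench to the left of the rest; a bystander. Origin on the bench under its middle, y axis along it.
- tin: Round tin of wax, 67 mm diameter, 25 mm high, standing on the bench to the left; a bystander. Origin at the centre of its underside.
- oil_bottle: Small cream bottle of tool oil with a red spout, 36 mm diameter, 112 mm high, standing behind the rest to the right; a bystander. Origin at the centre of its underside.
- pad_spanner: Flat steel spanner 168 x 35 x 6 mm, lying on the bench to the right; a bystander. Origin under its middle, y axis along it.
Not all that is in view belongs to the job. Of the things that look like the shaft, the largest one is meant.

How it is judged:
By the outcome, as a careful person would: the job done as asked, in the order asked, and still so for the second after the job is handed in, with the robot touching nothing.
It also fails if it takes over 54 s, if anything falls off the work surface, if the arm or the gripper's body presses on something with over 40 N, if the wrist force passes 120 N, or if a joint passes its speed limit or range.

## Working session

There is one attempt and no reset: what is moved stays moved. The work goes in short steps, Python scripts to look and compute and a tool call to move; the robot and the scene stay as the last step left them, time stands still between calls to the robot, and variables do not carry over. Pictures are saved under pics/ and viewed, at most 10 in all, crops included, and the job is handed in when it is done.

Besides the shell and the picture viewer there is one more tool, called as name([rows], argument=value, ...), one row to a line, values as JSON. arm_command: Moves the arm, as the interface text tells. Its arguments: {"type":"object","properties":{"plan":{"type":"array"},"grip":{"type":"number"},"force":{"type":"number"}},"required":["plan"]}

```bash
mkdir -p pics; cat > h.py <<'E'
import numpy as np, cv2
from plant import monitor, camera, get_calibration, job
def world(name,depth,u,v,d=None):
    c=get_calibration(name);K=np.array(c["K"]);R=cv2.Rodrigues(np.array(c["rvec"],float))[0];t=np.array(c["tvec"],float).ravel()
    if d is None:
        p=depth[int(v)-1:int(v)+2,int(u)-1:int(u)+2];p=p[p>0];d=np.median(p) if len(p) else np.nan
    return R.T@(np.linalg.inv(K)@np.array([u,v,1])*d-t)
def plane(name,u,v,z):
    c=get_calibration(name);K=np.array(c["K"]);R=cv2.Rodrigues(np.array(c["rvec"],float))[0];t=np.array(c["tvec"],float).ravel()
    o=-R.T@t; r=R.T@np.linalg.inv(K)@np.array([u,v,1]); return o+r*(z-o[2])/r[2]
def snap(name,tag):
    im,d=camera(name);cv2.imwrite(f"pics/{tag}.png",im[:,:,::-1]);np.save(f"pics/{tag}.npy",d);return im,d
E
python3 - <<'E'
from h import *
snap("top","t0");snap("scene","s0");s=monitor.sense();print(s)
E
```

```text
{'time_s': 0.1, 'q': array([-1.40333536e+00,  2.91202403e-01, -1.54045758e-01,  1.12670665e+00,
       -2.09873060e-05,  1.43148535e+00]), 'joint_vel': array([ 0.00161178, -0.00112935,  0.00017476,  0.00332293, -0.00160975,
        0.00020066]), 'joint_torque': array([ 1.66625447e-03, -5.37975562e+01,  3.31919861e+01,  9.29663773e-03,
       -1.96426790e-04,  9.41851397e-06]), 'position': array([ 158.46639201, -500.10045656,  230.80282827]), 'orientation': array([-3.14044247e+00, -1.40084540e-04,  3.06771869e-01]), 'force': array([-0.8781598 ,  0.50633654,  0.09131557]), 'wrist_torque': array([-0.00240515,  0.05244576,  0.02324472]), 'finger_force': 0.0, 'finger_gap': 86.0270507591041}
```

View pics/t0.png

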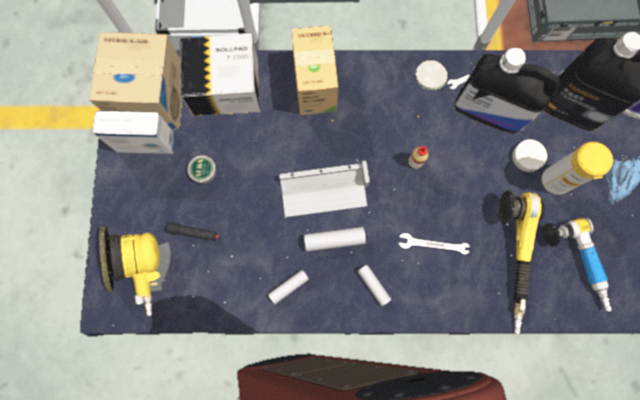

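View pics/s0.png

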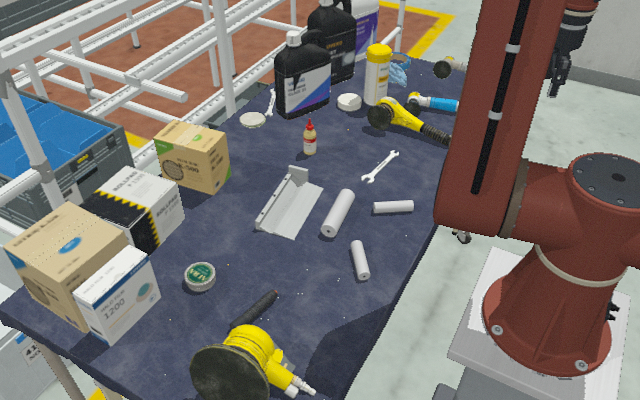

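Top view: there are three bar-like candidates, at (335,239), (288,287) and (374,285). The one at (335,239) is the longest and thickest, and it lies before the ramp parallel to the rest, so it is the shaft. The rest is at (325,190) with its plate on the right at (366,172). I'll confirm in an enlarged crop.

```bash
python3 - <<'E'
from h import *
im=cv2.imread("pics/t0.png");c=im[150:310,260:400]
cv2.imwrite("pics/c0.png",cv2.resize(c,None,fx=3.75,fy=3.75,interpolation=cv2.INTER_CUBIC)[:600])
E
```

```text
(no output)
```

View pics/c0.png

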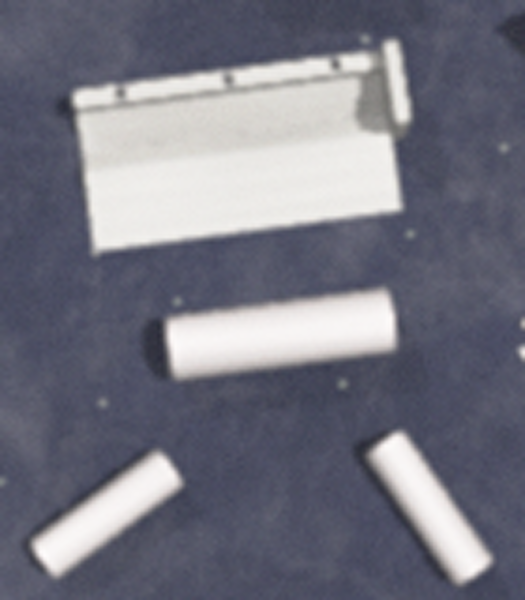

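The crop confirms it. The big bar's corners are (165,318), (175,380), (388,290) and (398,352), and the ramp foot runs (94,252) to (402,210). The plate is at the right.

```bash
python3 - <<'E'
from h import *
d=np.load("pics/t0.npy")
P=lambda x,y,z:plane("top",260+(x+.5)/3.75-.5,150+(y+.5)/3.75-.5,z)
L=P(94,252,0);Rr=P(402,210,0);FL=P(73,92,28);FR=P(372,56,28)
print("foot",L,Rr,np.linalg.norm(L-Rr),"fence back",FL,FR)
v=(L-Rr)/np.linalg.norm(L-Rr);v2=(FL-FR)/np.linalg.norm(FL-FR)
print("y ang",np.degrees(np.arctan2(v[1],v[0])),np.degrees(np.arctan2(v2[1],v2[0])))
sl=(P(165,318,20)+P(175,380,20))/2;sr=(P(388,290,20)+P(398,352,20))/2
print("shaft",sl,sr,np.linalg.norm(sl-sr)); w=sl-sr;print(np.degrees(np.arctan2(w[1],w[0])))
# depth-based shaft
pts=np.array([world("top",d,u,v,d[v,u]) for u in range(298,372) for v in range(224,256) if d[v,u]>0])
p=pts[(pts[:,2]>28)&(pts[:,2]<48)];print(len(p));m=p.mean(0);ev=np.linalg.svd(p[:,:2]-m[:2])[2][0] if len(p)>3 else 0;print(m,ev,np.degrees(np.arctan2(ev[1],ev[0])))
pr=(p[:,:2]-m[:2])@ev;print(pr.min(),pr.max(),pts[:,2].max())
for a,b,z in((185,75,0),(390,75,46)):print(P(a,b,z))
ps=(p[:,:2]-m[:2])
yv=v[:2];xv=np.array([yv[1],-yv[0]])
O=(L+Rr)[:2]/2+70*xv;O2=(FL+FR)[:2]/2-36*xv
print("O",O,O2,"xv",xv,"yv",yv)
for q in (m[:2],(sl+sr)[:2]/2):print("shaft in rest",(q-O)@xv,(q-O)@yv)
sm=np.array([world("top",d,u,v,d[v,u]) for (u,v) in((288,287),(374,285))]);print(sm)
for u,v in((418,157),(401,240),(467,247),(218,236)):print(world("top",d,u,v))
E
```

```text
foot [561.26654186  56.75529532   0.        ] [ 589.1992406  -143.03509361    0.        ] 201.7335747176439 fence back [660.71932984  69.94880815  28.        ] [ 685.00161401 -122.90781771   28.        ]
y ang 97.95893444073208 97.17626174123042
shaft [495.50991048   6.66788834  20.        ] [ 513.39112678 -133.92403536   20.        ] 141.72447532881156
97.24826130515692
898
[503.78079794 -62.68631552  36.45966143] [ 0.13529003 -0.99080604] -82.2246086688083
-69.70862999408637 70.41291047054648 45.16320346754922
[680.24991082  -1.54335414   0.        ]
[ 667.03918066 -132.61171197   46.        ]
O [644.5586207  -33.44746736] [637.20723963 -31.46418398] xv [0.99036756 0.13846331] yv [-0.13846331  0.99036756]
shaft in rest -143.47029709483837 -9.464643337553554
shaft in rest -142.93742637589915 -10.490061649629503
[[ 391.89955743   44.80421692   27.55663913]
 [ 396.44888592 -152.75997436   30.13944318]]
[ 690.60933411 -258.18012339   71.12694485]
[ 504.53545943 -222.998749      2.39054131]
[ 487.98126293 -380.54897656    1.01984566]
[512.71802434 214.44285818  10.09041131]
```

arm_command([
  [[0,0,0],[0,0,0.087]],
  [[0,0,0],[0,0,0.087]],
  [[2,-2.15,0],[0,0,0]],
  [[2,-2.15,0],[0,0,0]],
  [[2,-2.15,0],[0,0,0]],
  [[2,-2.15,0],[0,0,0]],
  [[2,-2.15,0],[0,0,0]],
  [[2,-2.15,0],[0,0,0]],
  [[2,-2.15,0],[0,0,0]],
  [[2,-2.15,0],[0,0,0]],
  [[2,-2.15,0],[0,0,0]],
  [[2,-2.15,0],[0,0,0]],
  [[2,-2.15,0],[0,0,0]],
  [[2,-2.15,0],[0,0,0]],
  [[2,-2.15,0],[0,0,0]],
  [[2,-2.15,0],[0,0,0]],
  [[2,-2.15,0],[0,0,0]],
  [[2,-2.15,0],[0,0,0]],
  [[2,-2.15,0],[0,0,0]],
  [[2,-2.15,0],[0,0,0]],
], grip=0.3)

```text
time_s: 2.1
position: [464.5, -68.0, 231.1]
orientation: [-3.141, 0.0, 0.133]
force: [0.2, -0.8, 0.3]
finger_gap: 59.5
finger_force: 0.0
```

arm_command([
  [[0,0,2],[0,0,0]],
  [[0,0,3],[0,0,0]],
  [[0,0,3],[0,0,0]],
  [[0,0,3],[0,0,0]],
  [[0,0,3],[0,0,0]],
  [[0,0,2],[0,0,0]],
  [[0,0,1],[0,0,0]],
  [[0,0,0],[0,0,0]],
])

```text
time_s: 2.9
position: [463.2, -69.0, 60.3]
orientation: [-3.141, 0.002, 0.133]
force: [0.2, -0.2, 0.6]
finger_gap: 60.0
finger_force: 0.0
```

```bash
python3 - <<'E'
from h import *
im,d=snap("scene","s1");print(monitor.sense()["position"])
cv2.imwrite("pics/s1c.png",cv2.resize(im[130:300,210:440,::-1],None,fx=3.4,fy=3.4,interpolation=cv2.INTER_CUBIC))
E
```

```text
[463.97441655 -69.16576344  61.28843924]
```

View pics/s1c.png

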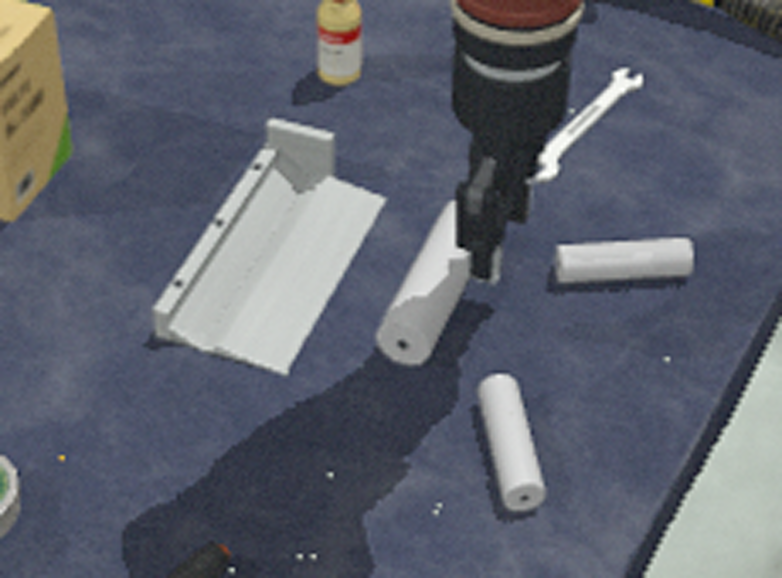

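The left finger's tip is at crop (483,280), just behind the bar. I'll check its height and the bar's pose from this view, with the bar's near end centre at crop (403,343).

```bash
python3 - <<'E'
from h import *
d=np.load("pics/s1.npy")
c=get_calibration("scene")
for z in (58,61,67,74): print(z,(cv2.projectPoints(np.array([[458.,-33,z]]),c["rvec"],c["tvec"],np.array(c["K"]),None)[0].ravel()-[210,130])*3.4)
for u,v in((403,343),):
  print(world("scene",d,210+u/3.4,130+v/3.4), plane("scene",210+u/3.4,130+v/3.4,20))
for u,v in((480,268),(483,276)): print(world("scene",d,210+u/3.4,130+v/3.4))
# plate base/rest corners: foot left (288,373), foot right (385,200), fence top left back (157,310)
for u,v,z in((288,373,0),(385,200,0),(270,150,28),(157,312,28)): print(plane("scene",210+u/3.4,130+v/3.4,z))
E
```

```text
58 [480.46249915 288.68065373]
61 [480.68194004 285.5270925 ]
67 [481.12303352 279.18818597]
74 [481.64140322 271.73875127]
[495.8376524    7.45749659  21.83210187] [496.64569229   5.86094262  20.        ]
[456.43229805 -26.17893631  83.81141732]
[455.06839825 -29.04258269  74.64332997]
[561.72968734  53.6059928    0.        ]
[ 590.41028194 -141.31627405    0.        ]
[ 681.45946103 -121.07992244   28.        ]
[657.7832407   70.64770928  28.        ]
```

arm_command([
  [[0,0,1],[0,0,0]],
  [[0,0,1.5],[0,0,0]],
  [[0,0,1.3],[0,0,0]],
  [[0,0,1],[0,0,0]],
  [[0,0,0.5],[0,0,0]],
  [[0,0,0],[0,0,0]],
  [[0.2,0,0],[0,0,0]],
  [[0.3,0,0],[0,0,0]],
  [[0.3,0,0],[0,0,0]],
  [[0.3,0,0],[0,0,0]],
  [[0.3,0,0],[0,0,0]],
  [[0.4,0,0],[0,0,0]],
  [[0.4,0,0],[0,0,0]],
  [[0.4,0,0],[0,0,0]],
  [[0.4,0,0],[0,0,0]],
  [[0.4,0,0],[0,0,0]],
  [[0.4,0,0],[0,0,0]],
  [[0.4,0,0],[0,0,0]],
  [[0.4,0,0],[0,0,0]],
  [[0.4,0,0],[0,0,0]],
])

```text
time_s: 4.95
position: [514.0, -62.6, 8.3]
orientation: [-3.142, 0.0, 0.133]
force: [-0.7, -1.3, 0.1]
finger_gap: 60.2
finger_force: 0.1
```

arm_command([
  [[0.4,0,0],[0,0,0]],
  [[0.4,0,0],[0,0,0]],
  [[0.4,0,0],[0,0,0]],
  [[0.4,0,0],[0,0,0]],
  [[0.4,0,0],[0,0,0]],
  [[0.4,0,0],[0,0,0]],
  [[0.4,0,0],[0,0,0]],
  [[0.4,0,0],[0,0,0]],
  [[0.4,0,0],[0,0,0]],
  [[0.4,0,0],[0,0,0]],
])

```text
time_s: 5.95
position: [553.5, -57.2, 8.3]
orientation: [-3.141, 0.0, 0.133]
force: [-1.9, -0.6, 0.3]
finger_gap: 60.0
finger_force: 1.0
```

```bash
python3 - <<'E'
from h import *
im,d=snap("scene","s2");s=monitor.sense();print(s["position"],s["force"])
cv2.imwrite("pics/s2c.png",cv2.resize(im[130:300,210:440,::-1],None,fx=3.4,fy=3.4,interpolation=cv2.INTER_CUBIC))
E
```

```text
[554.43068894 -57.26504319   8.39495583] [ 0.08133655 -0.18617425 -0.24133668]
```

View pics/s2c.png

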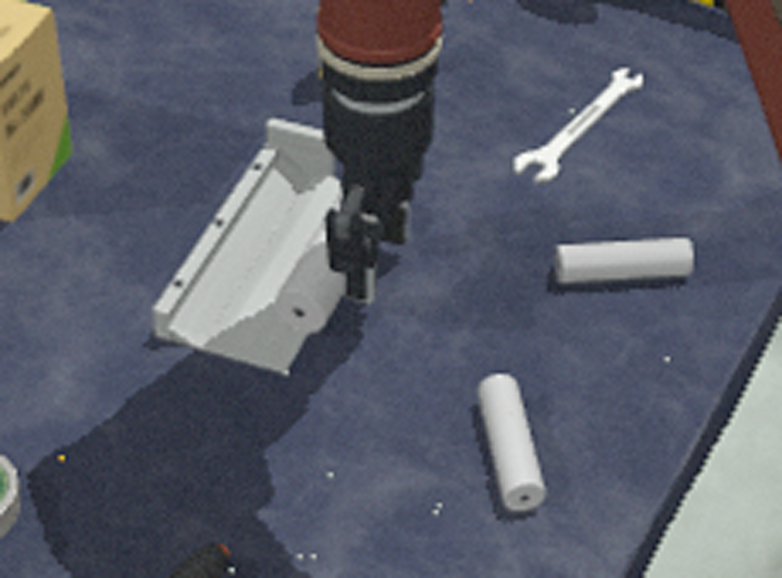

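The bar is on the ramp, straight, with its near end's hole at crop (299,312) and the fingers just behind it.

```bash
python3 - <<'E'
from h import *
yv=np.array([-.134,.991]);xv=np.array([.991,.134]);O=np.array([643,-33.5])
for z in(22,25,28):
  p=plane("scene",210+299/3.4,130+312/3.4,z);q=p[:2]-O;print(z,p,q@xv,q@yv)
q=np.array([554.4,-57.3])-O;print(q@xv,q@yv)
E
```

```text
22 [574.13261339  16.65107768  22.        ] -61.527335725789136 58.92794778756665
25 [572.54045677  19.23431962  25.        ] -62.75900851296529 61.70128953754281
28 [570.94830015  21.81756156  28.        ] -63.99068130014134 64.47463128751885
-90.99180000000003 -11.713399999999991
```

arm_command([
  [[0.3,0,0],[0,0,0]],
  [[0.4,0,0],[0,0,0]],
  [[0.4,0,0],[0,0,0]],
  [[0.4,0,0],[0,0,0]],
  [[0.4,0,0],[0,0,0]],
  [[0.4,0,0],[0,0,0]],
  [[0.4,0,0],[0,0,0]],
  [[0.3,0,0],[0,0,0]],
  [[0.3,0,0],[0,0,0]],
  [[0.3,0,0],[0,0,0]],
  [[0.3,0,0],[0,0,0]],
  [[0.3,0,0],[0,0,0]],
  [[0.3,0,0],[0,0,0]],
  [[0.3,0,0],[0,0,0]],
  [[0.2,0,0],[0,0,0]],
  [[0.2,0,0],[0,0,0]],
  [[0.2,0,0],[0,0,0]],
  [[0,0,0],[0,0,0]],
  [[0,0,0],[0,0,0]],
  [[0,0,0],[0,0,0]],
])

```text
time_s: 8.0
position: [606.7, -50.1, 8.3]
orientation: [-3.142, 0.0, 0.133]
force: [0.0, -0.6, -0.4]
finger_gap: 59.8
finger_force: 0.0
```

```bash
python3 - <<'E'
from h import *
im,d=snap("scene","s3");s=monitor.sense();print(s["position"],s["force"])
cv2.imwrite("pics/s3c.png",cv2.resize(im[130:270,230:360,::-1],None,fx=4.2,fy=4.2,interpolation=cv2.INTER_CUBIC))
E
```

```text
[606.7428823  -50.16964158   8.29823054] [-0.00992026 -0.13110221 -1.0691337 ]
```

View pics/s3c.png

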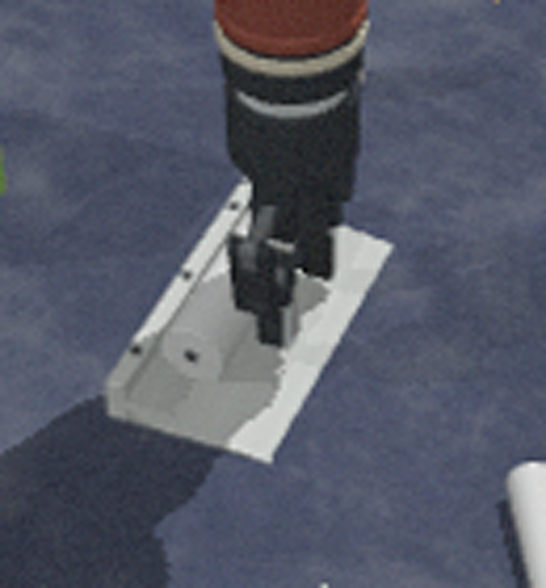

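The bar has settled in the V, with its near end's hole at crop (191,356) and the fingers clear behind it.

```bash
python3 - <<'E'
from h import *
yv=np.array([-.134,.991]);xv=np.array([.991,.134]);O=np.array([643,-33.5])
p=plane("scene",230+191/4.2,130+356/4.2,25);q=p[:2]-O;print(p,q@xv,q@yv)
q=np.array([606.7,-50.2])-O;print(q@xv,q@yv)
E
```

```text
[632.36186002  25.16789256  25.        ] -2.680899112840237 59.56539227955196
-38.21109999999995 -11.685500000000008
```

arm_command([
  [[-0.5,0,0],[0,0,0]],
  [[-0.5,0,0],[0,0,0]],
  [[0,0,-2],[0,0,0]],
  [[0,0,-2],[0,0,0]],
  [[0,0,-2],[0,0,0]],
  [[0,0,-2],[0,0,0]],
])

```text
time_s: 8.65
position: [596.3, -51.5, 89.1]
orientation: [-3.141, 0.0, 0.133]
force: [0.6, 0.4, -0.7]
finger_gap: 60.0
finger_force: 0.0
```

arm_command([
  [[0.5,-1,0],[0,0,0]],
  [[0.5,-1,0],[0,0,0]],
  [[0.5,-1,0],[0,0,0]],
  [[0.5,-1,0],[0,0,0]],
  [[0.5,-1,0],[0,0,0]],
  [[0.5,-1.1,0],[0,0,0]],
  [[0.5,-1.1,0],[0,0,0]],
  [[0.5,-1.1,0],[0,0,0]],
  [[0.6,-1.1,0],[0,0,0]],
  [[0,-0.8,0],[0,0,0]],
  [[0,0,0],[0,0,0]],
  [[0,0,1.5],[0,0,0]],
  [[0,0,1.5],[0,0,0]],
  [[0,0,1.5],[0,0,0]],
  [[0,0,1.5],[0,0,0]],
  [[0,0,1],[0,0,0]],
  [[0,0,0],[0,0,0]],
], grip=1, force=20)

```text
time_s: 10.35
position: [627.9, 55.4, 17.0]
orientation: [-3.141, 0.002, 0.132]
force: [0.1, -0.3, -0.4]
finger_gap: -0.0
finger_force: 0.0
```

```bash
python3 - <<'E'
from h import *
im,d=snap("scene","s4");s=monitor.sense();print(s["position"],s["force"],s["finger_gap"])
cv2.imwrite("pics/s4c.png",cv2.resize(im[130:270,230:360,::-1],None,fx=4.2,fy=4.2,interpolation=cv2.INTER_CUBIC))
yv=np.array([-.134,.991]);xv=np.array([.991,.134]);q=s["position"][:2]-np.array([643,-33.5]);print(q@xv,q@yv)
E
```

```text
[628.55350754  55.46181306  17.95145622] [-0.2586257   0.67952266 -0.12003078] -0.31228909184657605
-2.395591079781706 90.09698673204153
```

View pics/s4c.png

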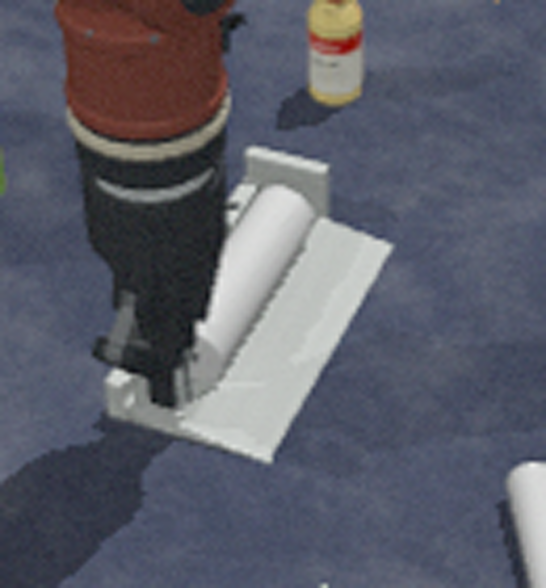

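The bar is seated with about 20 mm left to the plate, and the shut fingers stand in the V just beyond its near end at (170,390). Next I push along it.

arm_command([
  [[0,0.2,0],[0,0,0]],
  [[0,0.2,0],[0,0,0]],
  [[0,0.2,0],[0,0,0]],
  [[0,0.2,0],[0,0,0]],
  [[0,0.2,0],[0,0,0]],
  [[0,0.2,0],[0,0,0]],
  [[0,0.2,0],[0,0,0]],
  [[0,0.2,0],[0,0,0]],
  [[0,0.2,0],[0,0,0]],
  [[0,0.2,0],[0,0,0]],
  [[0,0.2,0],[0,0,0]],
  [[0,0.2,0],[0,0,0]],
])

```text
time_s: 11.6
position: [632.2, 31.9, 18.3]
orientation: [-3.141, 0.0, 0.133]
force: [0.8, 2.7, -0.8]
finger_gap: -0.2
finger_force: 0.9
```

arm_command([
  [[0,0.2,0],[0,0,0]],
  [[0,0.2,0],[0,0,0]],
  [[0,0.2,0],[0,0,0]],
])

```text
time_s: 11.9
position: [633.0, 25.8, 18.3]
orientation: [-3.142, 0.0, 0.133]
force: [-0.3, 1.9, 0.1]
finger_gap: -0.0
finger_force: 0.9
```

arm_command([
  [[0,0.1,0],[0,0,0]],
  [[0,0.1,0],[0,0,0]],
  [[0,0.1,0],[0,0,0]],
])

```text
time_s: 12.2
position: [633.5, 23.0, 18.3]
orientation: [-3.142, -0.0, 0.133]
force: [-0.5, 1.8, -0.0]
finger_gap: -0.0
finger_force: 0.8
```

arm_command([
  [[0,0.1,0],[0,0,0]],
  [[0,0.1,0],[0,0,0]],
])

```text
time_s: 12.4
position: [633.7, 21.0, 18.3]
orientation: [3.142, -0.0, 0.133]
force: [-0.3, 1.7, 0.1]
finger_gap: 0.1
finger_force: 0.8
```

arm_command([
  [[0,0.1,0],[0,0,0]],
  [[0,0.1,0],[0,0,0]],
])

```text
time_s: 12.6
position: [633.9, 19.5, 18.3]
orientation: [-3.141, -0.0, 0.133]
force: [0.3, 6.7, 0.9]
finger_gap: 0.0
finger_force: 3.4
```

arm_command([
  [[0,0.1,0],[0,0,0]],
  [[0,0.1,0],[0,0,0]],
])

```text
time_s: 12.8
position: [633.9, 19.4, 18.3]
orientation: [-3.137, -0.0, 0.134]
force: [-0.7, 16.0, 2.6]
finger_gap: -0.1
finger_force: 7.7
```

The force rose from 2 N to 16 N with no further motion, so the bar is against the plate. I'll back off gently and retreat.

arm_command([
  [[0,-0.1,0],[0,0,0]],
  [[0,-0.1,0],[0,0,0]],
  [[0,-0.2,0],[0,0,0]],
  [[0,-0.5,0],[0,0,0]],
  [[0,-1,0],[0,0,0]],
  [[0,-1,0],[0,0,0]],
  [[0,0,-2],[0,0,0]],
  [[0,0,-3],[0,0,0]],
  [[0,0,-4],[0,0,0]],
  [[0,0,-4],[0,0,0]],
  [[-2,-3,0],[0,0,0]],
  [[-2,-3,0],[0,0,0]],
  [[-2,-3,0],[0,0,0]],
  [[-2,-3,0],[0,0,0]],
  [[-2,-3,0],[0,0,0]],
  [[0,0,0],[0,0,0]],
  [[0,0,0],[0,0,0]],
])

```text
time_s: 14.5
position: [514.1, 163.0, 148.8]
orientation: [-3.126, -0.001, 0.162]
force: [0.5, 0.0, 0.1]
finger_gap: -0.1
finger_force: 0.0
```

```bash
python3 - <<'E'
from h import *
im,d=snap("top","t5");a=im[140:270,260:400,::-1];im,d=snap("scene","s5");b=im[130:260,230:370,::-1]
cv2.imwrite("pics/c5.png",cv2.resize(np.vstack([a,b]),None,fx=2.3,fy=2.3,interpolation=cv2.INTER_CUBIC)) if 0 else cv2.imwrite("pics/c5.png",cv2.resize(np.hstack([a,b]),None,fx=2.85,fy=2.85,interpolation=cv2.INTER_CUBIC))
E
```

```text
(no output)
```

View pics/c5.png

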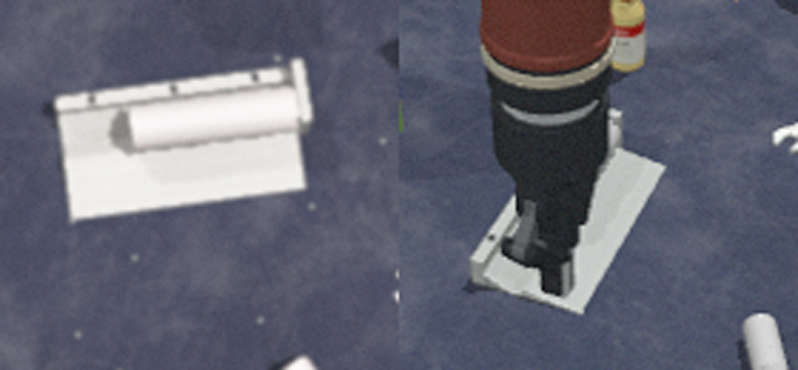

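The top view shows the bar seated parallel in the V, with its far end at (297,105) against the plate and the arm well clear.

```bash
python3 -c "
from plant import job;print(job.hand_in())"
```

```text
the job is handed in; nothing more can be done
None
```

The blank was rolled up the ramp and over the crest into the V, then pushed along by its end until it touched the plate; I handed the job in at about 14.6 s with it seated in the V and the arm clear.

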